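Brush out the reusable cups, hang the brush up beside the spatula, load the cup carrier

ROBOT

A 6-joint arm with a two-finger parallel gripper is mounted at the origin on a cart in front of the work surface, level with it; the furniture and walls round the work are solid. World frame = base frame: x ahead of the robot, y to its left, z up, the work surface at z = 0. Lengths are in m, angles in degrees, forces in N, time in s.
With the tool pointing down it reaches from about 0.375 to 0.9 m from the base axis. Payload 3.1 kg.
Tool frame: the origin (TCP) lies at the very end of the fingers, on their centre line; the grasp point (between the pads) lies 19 mm behind it; z points along the fingers, y is the line along which they close (so a half turn about z gives the same grasp; the last joint's range is limited). The gripper opens to 87 mm and grips with 3 to 60 N. Pads are 19 mm wide; open, the fingers measure 117 mm over their backs; the gripper's body (75 mm by 190 mm) begins 51 mm behind the grasp point.
Start: joints at [-78.696, 30.224, 82.088, -0, 67.689, -10.227], TCP at [0.229, -0.581, 0.194] pointing down, gripper open.
Joint ranges: [-176.69, 176.69], [-43.24, 126.21], [12.49, 139.97], [-82, 262], [0, 151.66], [-163.58, 163.58]. Speed limits (degrees/s): [159.86, 159.86, 180, 180, 180, 180].

INTERFACE

Orientations are given as a 3x3 rotation matrix whose columns are the frame's x, y, z axes.
In Python, from rig import bot, imaging gives the robot as it stands.
- The arm moves only by the tool drive_tool, never from a script. Its argument "deltas" is text: rows parted by semicolons, each of 5 numbers parted by spaces: the finger opening in mm, from 0 to 87, then the shift along the world's x, y, z in mm, then the turn about the world's z in rad. In form: jaw dx dy dz twist; .... A call has 1 to 12 rows; each row is the pose to reach, as a shift and turn from the pose commanded when the call began; what a row does not reach only later rows make up. A row lasts 1/10 s, in which the tool goes at most 50 mm and 8.59 degrees, less where a joint would pass 70% of its speed; a pose out of reach is approached as far as the arm can. A call with a gripper value outside its range is refused whole. The fingers move at their own pace and stop on an object; the grip force is fixed at half the most. Time passes only in rows, so rows that repeat a pose let the fingers close. It gives the time, the measured TCP pose, the force, the opening and the grip force at its end, in the units of the state.
- bot.read_state(): the state, without advancing time (a new reading comes with each control period).
- imaging.capture(name): name is "side" or "top"; returns the picture (400x640x3 uint8, red, green, blue); there is no depth.
- imaging.camera_model(name): a dict with "fx", "fy", "cx", "cy" (pixels), "T" (4x4, takes a point from camera to world coordinates). Camera axes: x right, y down, z forward; pixel columns grow to the right and rows downward; lengths in m; the calibration is good to about 2 mm. A picture is of the moment at which its call begins. camera_model takes no time and is no camera call.
- bot.hand_in(): hands the job in; it is judged then, once.
The state is a dict: "time_s": time; "joint_positions": joint angles; "qvel": joint speeds; "tau": joint torques, N m; "position": TCP position; "tcp_rot": TCP orientation; "force": force on the tool from outside, world axes, zero at the start; "moment": the same for the moment, N m; "opening": opening from 0.0 (shut) to 1.0 (fully open); "grasp_force": force on a finger pad.
Only numpy, scipy, OpenCV 4.12 (cv2) and the standard library are available. Lean on these libraries where they do the work, as an engineer would, in place of code of your own. Each camera call takes 0.05 s, during which the arm holds its last target. There are 200 camera calls.

TASK

Get the reusable cups ready for the day: with the teal cup brush, brush out every cup that is there, lightest drink first so that no coffee is carried over (white milk cup, then green tea cup, then brown coffee cup; one may be missing), pushing the brush down to the bottom of the cup, drawing it up without taking it out, and down to the bottom again. Hang the brush by its loop on the hook, in front of the spatula that already hangs there and must stay hung, so that it can dry. All the cups end up standing upright in the carrier, each right down in a hole of its own, with the other things on the worktop left alone.

Things in the scene. Friction and masses are not known exactly. Their poses are not given: they have to be found in the camera images.
- milk_cup_mid (a point): centre, half-way up (42.5 mm above its foot), of the white cup with a beige sleeve (the milk cup): open round cup standing upright, 85 mm high; outside 51 mm wide at the foot, 58 mm at 46 mm height, then 64 mm and straight from 53 mm height to the rim; wall 3 mm; inside 58 mm wide at the mouth, 45 mm at the bottom; 0.12 kg. z points to its mouth. May be absent
- milk_cup_floor (a point): centre of the inside bottom of the white cup, 5 mm above its foot and 80 mm below its rim
- tea_cup_mid (a point): centre, half-way up (42.5 mm above its foot), of the green cup with a darker green sleeve (the tea cup): open round cup standing upright, 85 mm high; outside 51 mm wide at the foot, 58 mm at 46 mm height, then 64 mm and straight from 53 mm height to the rim; wall 3 mm; inside 58 mm wide at the mouth, 45 mm at the bottom; 0.12 kg. z points to its mouth. May be absent
- tea_cup_floor (a point): centre of the inside bottom of the green cup, 5 mm above its foot and 80 mm below its rim
- coffee_cup_mid (a point): centre, half-way up (42.5 mm above its foot), of the dark brown cup with a black sleeve (the coffee cup): open round cup standing upright, 85 mm high; outside 51 mm wide at the foot, 58 mm at 46 mm height, then 64 mm and straight from 53 mm height to the rim; wall 3 mm; inside 58 mm wide at the mouth, 45 mm at the bottom; 0.12 kg. z points to its mouth. May be absent
- coffee_cup_floor (a point): centre of the inside bottom of the dark brown cup, 5 mm above its foot and 80 mm below its rim
- brush_grip (a point): middle of the cup brush's dark flat handle: 28 mm wide (along its y), 12 mm thick (along x), 46 mm high; 118 mm above the tip. z points from tip to loop. The brush (167 mm long, 0.07 kg) stands in its pot, upright to within 6 degrees: teal silicone head at the bottom 28 mm wide, 60 mm long, then a thin steel neck, the handle, and on top a loop of 6 mm bar, 26 mm wide, in the handle's plane
- brush_eye (a point): centre of the hole in the brush's loop, 33 mm above brush_grip, 151 mm above the tip, same axes: hole 14 mm wide (along y), 19 mm high (10 mm below to 9 mm above this point), going through along x. When the brush hangs at rest this point lies about 6 mm below the hook's middle line
- brush_tip (a point): lower end of the brush head, in the middle; same axes
- brush_cup: white ceramic pot in which the brush stands, 55 mm wide, 60 mm high, fixed; origin under its centre. Its bore is 34 mm wide with the floor 8 mm up: the brush must be lifted at least 55 mm to come out
- hook_root (a point): where the middle line of the hook meets its steel post (11 mm thick, ball on top reaching 7 mm above this point), 192 mm above the worktop. Fixed stand with a flat dark base 135 x 90 mm, 12 mm high, under the hook. The hook, 6 mm round bar, runs level along this point's -x for 86 mm, then bends up. The spatula hangs next to the post; the rest of the hook is free
- hook_end (a point): free end of the hook, middle of its 8 mm rubber bead: 98 mm from the post along -x and 9 mm above the level run; same axes as hook_root
- spatula_eye (a point): hole centre of the loop (26 mm wide, 6 mm thick) of the red-bladed spatula with wooden handle that hangs loose on the hook, 17 to 23 mm from the middle of the post; it reaches 157 mm down from here; blade 46 mm wide, 7 mm thick, flat side to the hook's end; z up. It must stay hung
- slot_0 (a point): first (+y end) place of the plywood cup carrier (96 x 262 mm, 48 mm high, fixed): centre of the place on the base deck, 9 mm above the worktop, on which a cup stands. The upper deck, 9 mm thick with its top 48 mm above the worktop, has a round hole 65 mm wide above this point. Places are 82 mm apart in a row along the carrier's y axis; x is across the row, z up
- slot_1 (a point): middle place of the plywood cup carrier (96 x 262 mm, 48 mm high, fixed): centre of the place on the base deck, 9 mm above the worktop, on which a cup stands. The upper deck, 9 mm thick with its top 48 mm above the worktop, has a round hole 65 mm wide above this point. Places are 82 mm apart in a row along the carrier's y axis; x is across the row, z up
- slot_2 (a point): last (-y end) place of the plywood cup carrier (96 x 262 mm, 48 mm high, fixed): centre of the place on the base deck, 9 mm above the worktop, on which a cup stands. The upper deck, 9 mm thick with its top 48 mm above the worktop, has a round hole 65 mm wide above this point. Places are 82 mm apart in a row along the carrier's y axis; x is across the row, z up
- soap_pump: glass soap bottle with a brass-coloured pump, 74 mm across, 175 mm high; bystander, stays where it is; origin at the centre of its underside
- egg_timer: red and white twist egg timer, 61 mm across, 60 mm high; bystander, stays where it is; origin at the centre of its underside
- spice_jar: spice jar with a dark cap, 41 mm across, 105 mm high; bystander, stays where it is; origin at the centre of its underside
- sink_plug: black rubber sink plug, 48 mm across, 33 mm high; bystander, stays where it is; origin at the centre of its underside
- matchbox: matchbox, 36 x 54 x 16 mm, lying flat; bystander, stays where it is; origin at the centre of its underside

How it is judged:
By the outcome, as a careful person would: the job done as asked, in the order asked, and still so for the second after the job is handed in, with the robot touching nothing.
Of milk_cup, tea_cup, coffee_cup only 2 to 3 are there at a start; the rules pass over those that are not, and their reading is None.
At some moment in a run one of milk_cup, tea_cup, coffee_cup may be knocked a few centimetres aside while the robot is not near it.
It also fails if it takes over 210 s, if anything falls off the work surface, if the arm or the gripper's body presses on something with over 40 N, if the wrist force passes 120 N, or if a joint passes its speed limit or range.

## Working session

There is one attempt and no reset: what is moved stays moved. The work goes in short steps, Python scripts to look and compute and a tool call to move; the robot and the scene stay as the last step left them, time stands still between calls to the robot, and variables do not carry over. Pictures are saved under pics/ and viewed, at most 14 in all, crops included, and the job is handed in when it is done.

Besides the shell and the picture viewer there is one more tool, called in YAML: its name, and indented under it one key for each argument. drive_tool: Moves the arm, as the interface text tells. Its arguments: {"type":"object","properties":{"deltas":{"type":"string"}},"required":["deltas"]}

```bash
ls; mkdir -p pics
python3 - <<'E'
from rig import bot, imaging
import cv2
s=bot.read_state();print(s)
for n in("side","top"):
    im=imaging.capture(n);cv2.imwrite(f"pics/{n}0.png",im[:,:,::-1]);m=imaging.camera_model(n);print(n,m)
E
```

```text
pics
{'time_s': 0.0, 'joint_positions': array([-7.86961035e+01,  3.02777248e+01,  8.21565075e+01, -8.45707831e-05,
        6.76886666e+01, -1.02277100e+01]), 'qvel': array([-0.01373874, -0.17128545,  0.0654709 , -0.04451196, -0.06217511,
       -0.05097668]), 'tau': array([-1.42304165e-03, -4.40052652e+01, -1.76592851e+01,  6.31666020e-02,
        5.82707429e-02, -1.49107168e-04]), 'position': array([ 0.22924926, -0.5805874 ,  0.19298433]), 'tcp_rot': array([[ 9.30215124e-01,  3.67014502e-01, -4.21784581e-04],
       [ 3.67014548e-01, -9.30212824e-01,  2.10311224e-03],
       [ 3.79523267e-04, -2.11114789e-03, -9.99997700e-01]]), 'force': array([-0.42369478,  0.02452477, -0.42438391]), 'moment': array([-0.06803889,  0.03477562, -0.01631412]), 'grasp_force': 0.0, 'opening': 1.0000425687229626}
side {'fx': 391.6431252347773, 'fy': 391.6431252347773, 'cx': 323.39392662782495, 'cy': 200.9812408658192, 'T': array([[ 0.97406526, -0.09297061,  0.20628459,  0.21020724],
       [-0.22596416, -0.44686776,  0.86559194, -1.02531004],
       [ 0.01170732, -0.88975596, -0.45628639,  0.69508356],
       [ 0.        ,  0.        ,  0.        ,  1.        ]])}
top {'fx': 421.14868611978045, 'fy': 421.14868611978045, 'cx': 307.5191528353071, 'cy': 202.03459047331125, 'T': array([[-0.02547341, -0.99187731,  0.12462149,  0.29794765],
       [-0.99962512,  0.02652498,  0.00678585,  0.04885004],
       [-0.01003632, -0.12440192, -0.99218115,  1.5064298 ],
       [ 0.        ,  0.        ,  0.        ,  1.        ]])}
```

View pics/side0.png

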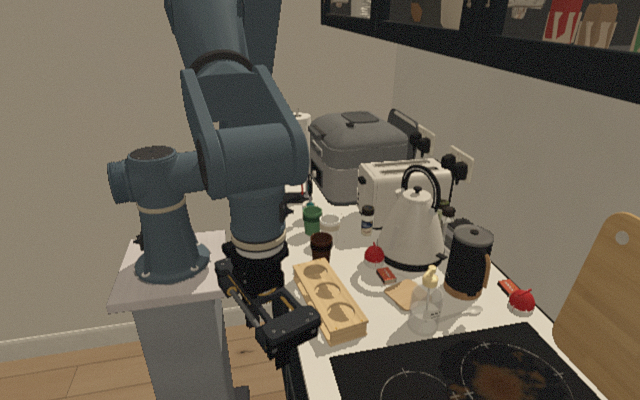

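View pics/top0.png

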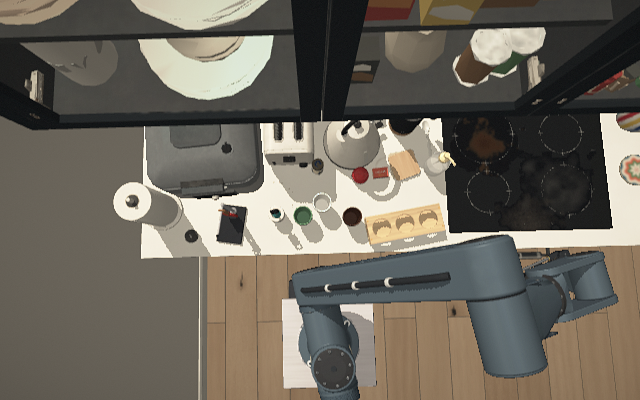

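Top: three cups, white (322,202), green (303,214) and brown (352,216); brush pot near (278,215), hook stand (232,222), carrier (405,225). In the side view the arm hides the hook. I'll zoom in.

```bash
cat > h.py <<'E'
import numpy as np, cv2
from rig import bot, imaging
def ray(n,u,v):
    m=imaging.camera_model(n);T=m["T"]
    d=T[:3,:3]@np.array([(u-m["cx"])/m["fx"],(v-m["cy"])/m["fy"],1]);return T[:3,3],d
def onz(n,u,v,z):
    o,d=ray(n,u,v);return (o+d*(z-o[2])/d[2])
def proj(n,p):
    m=imaging.camera_model(n);T=m["T"];q=T[:3,:3].T@(np.array(p)-T[:3,3])
    return np.array([m["fx"]*q[0]/q[2]+m["cx"],m["fy"]*q[1]/q[2]+m["cy"]])
def tri(a,b):
    (o1,d1),(o2,d2)=a,b
    s=np.linalg.lstsq(np.c_[d1,-d2],o2-o1,rcond=None)[0]
    p,q=o1+s[0]*d1,o2+s[1]*d2
    return (p+q)/2,np.linalg.norm(p-q)
def crop(im,x0,x1,y0,y1,k,f):
    c=cv2.resize(im[y0:y1,x0:x1,::-1],None,fx=k,fy=k,interpolation=cv2.INTER_CUBIC)
    for u in range((x0+9)//10*10,x1,10):
        cv2.line(c,(int((u+.5-x0)*k),0),(int((u+.5-x0)*k),12 if u%50==0 else 5),(0,0,255),1)
        if u%50==0: cv2.putText(c,str(u),(int((u-x0)*k)+3,12),0,.4,(0,0,255))
    for v in range((y0+9)//10*10,y1,10):
        cv2.line(c,(0,int((v+.5-y0)*k)),(12 if v%50==0 else 5,int((v+.5-y0)*k)),(0,0,255),1)
        if v%50==0: cv2.putText(c,str(v),(12,int((v-y0)*k)+4),0,.4,(0,0,255))
    cv2.imwrite("pics/"+f,c)
E
python3 - <<'E'
from h import *
im=cv2.imread("pics/top0.png")[:,:,::-1]
a=im[195:250,200:335];b=im[195:250,330:465]
crop(im,200,330,195,250,6,"a.png");crop(im,335,465,195,255,6,"b.png")
A=cv2.imread("pics/a.png");B=cv2.imread("pics/b.png")
cv2.imwrite("pics/ab.png",np.vstack([A,B])[:,:780][:690]); print(A.shape,B.shape)
E
python3 - <<'E'
import cv2
a=cv2.imread('pics/ab.png');cv2.imwrite('pics/ab.png',cv2.resize(a,None,fx=.86,fy=.86,interpolation=cv2.INTER_AREA))
E
```

```text
(330, 780, 3) (360, 780, 3)
```

View pics/ab.png

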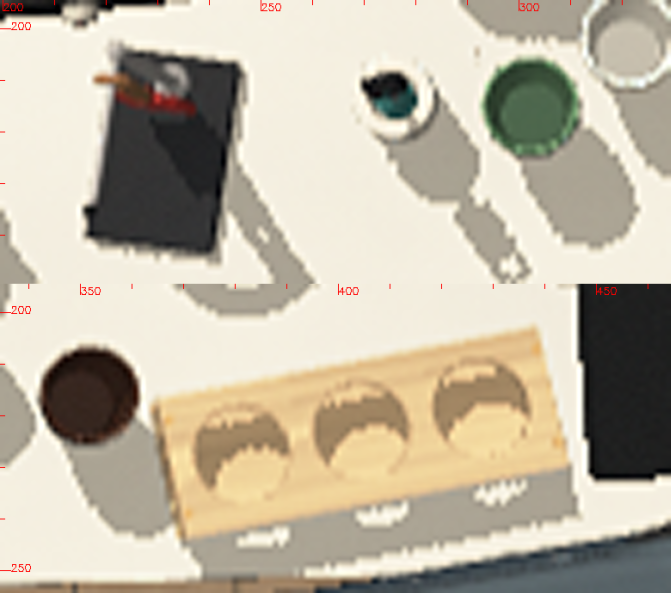

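Crop: carrier hole centres at about (382,228), (405,223) and (428,219). Cups read clearly. The stand base covers (217..247, 204..244), with the spatula near its upper end. Next I'll measure the cups and carrier.

```bash
cat >> h.py <<'E'
def blob(m,win):
    x0,x1,y0,y1=win;w=np.zeros_like(m,np.uint8);w[y0:y1,x0:x1]=m[y0:y1,x0:x1]
    n,l,s,c=cv2.connectedComponentsWithStats(w);
    if n<2:return None
    i=1+np.argmax(s[1:,4]);ct=max(cv2.findContours((l==i).astype(np.uint8),0,1)[0],key=cv2.contourArea)
    return s[i,4],c[i],cv2.minEnclosingCircle(ct),ct
WIN=(255,372,185,240)
def cups(im,win=WIN):
    h=cv2.cvtColor(im,cv2.COLOR_RGB2HSV);H,S,V=[h[...,i] for i in range(3)]
    masks=dict(tea=(H>50)&(H<80)&(S>70)&(V>40),coffee=(V<75)&((H<15)|(H>165))&(S>60))
    r={}
    for k,m in masks.items():
        b=blob(m.astype(np.uint8),win)
        if b is not None and b[0]>60:
            (c,rad)=b[2];r[k]=(b[0],c,rad,onz("top",*c,.085),onz("top",*b[1],.085))
    return r
E
python3 - <<'E'
from h import *
np.set_printoptions(precision=4,suppress=True)
im=cv2.imread("pics/top0.png")[:,:,::-1].copy()
for k,v in cups(im).items():print(k,v)
h=cv2.cvtColor(im,cv2.COLOR_RGB2HSV);H,S,V=[h[...,i] for i in range(3)]
print("white px",h[203,300:345].tolist())
w=((S>8)&(S<200)&(H>8)&(H<28)&(V>170)&(S>60)).astype(np.uint8)
b=blob(w,(360,450,195,250));r=cv2.minAreaRect(b[3]);bx=cv2.boxPoints(r);print(r);P=np.array([onz("top",*p,.048) for p in bx]);print(P,np.linalg.norm(np.diff(P,axis=0),axis=1),P.mean(0))
for p in((382.1,227.6),(405,223.3),(428.2,219)):print(onz("top",*p,.048))
# white cup: hough on gray
g=cv2.cvtColor(im,cv2.COLOR_RGB2GRAY)[180:240,290:370];g=cv2.resize(g,None,fx=4,fy=4,interpolation=cv2.INTER_CUBIC)
c=cv2.HoughCircles(g,cv2.HOUGH_GRADIENT,1,30,param1=80,param2=12,minRadius=30,maxRadius=45)
for x,y,r in c[0][:8]:
    u,v=290+(x+.5)/4-.5,180+(y+.5)/4-.5;print(u,v,r/4,onz("top",u,v,.085))
E
```

```text
tea (np.int32(87), (302.478271484375, 215.13043212890625), 8.992000579833984, array([0.4322, 0.0768, 0.085 ]), array([0.4383, 0.078 , 0.085 ]))
coffee (np.int32(252), (351.8043518066406, 216.2391357421875), 9.22717571258545, array([ 0.4241, -0.09  ,  0.085 ]), array([ 0.4245, -0.0897,  0.085 ]))
white px [[21, 37, 222], [20, 37, 222], [22, 19, 251], [21, 36, 221], [22, 19, 250], [22, 37, 220], [20, 30, 241], [22, 19, 250], [21, 37, 220], [21, 37, 221], [21, 36, 222], [21, 37, 222], [20, 41, 214], [30, 18, 240], [23, 33, 123], [20, 34, 156], [22, 32, 202], [20, 32, 199], [20, 32, 199], [20, 32, 199], [20, 31, 197], [20, 32, 199], [20, 32, 199], [20, 33, 200], [19, 32, 199], [20, 32, 199], [22, 32, 199], [22, 32, 197], [22, 35, 161], [21, 37, 223], [30, 15, 227], [25, 24, 232], [21, 21, 248], [23, 21, 247], [21, 21, 246], [23, 21, 244], [23, 21, 244], [23, 21, 244], [21, 22, 244], [23, 21, 244], [21, 21, 244], [21, 21, 244], [21, 21, 244], [23, 21, 243], [23, 21, 244]]
((404.20465087890625, 223.5571746826172), (27.901546478271484, 77.59227752685547), 79.04593658447266)
[[ 0.4228 -0.1339  0.048 ]
 [ 0.4673 -0.4006  0.048 ]
 [ 0.3717 -0.4127  0.048 ]
 [ 0.3278 -0.1481  0.048 ]] [0.2704 0.0964 0.2682] [ 0.3974 -0.2738  0.048 ]
[ 0.3852 -0.1967  0.048 ]
[ 0.398  -0.2765  0.048 ]
[ 0.4108 -0.3574  0.048 ]
321.75 203.25 9.45 [0.471  0.0103 0.085 ]
352.25 216.25 9.375 [ 0.424  -0.0915  0.085 ]
302.5 215.5 9.625 [0.431  0.0767 0.085 ]
332.5 221.25 8.575 [ 0.4088 -0.0242  0.085 ]
356.5 230.5 9.65 [ 0.3754 -0.1039  0.085 ]
```

drive_tool:
  deltas: "87 195 490 7 1.353; 87 195 490 7 1.353; 87 195 490 7 1.353; 87 195 490 7 1.353; 87 195 490 7 1.353; 87 195 490 7 1.353; 87 195 490 7 1.353; 87 195 490 7 1.353; 87 195 490 7 1.353; 87 195 490 7 1.353; 87 195 490 7 1.353; 87 195 490 7 1.353"

```text
time_s: 1.3
position: [0.4246, -0.0881, 0.2008]
tcp_rot: [[-0.163, 0.987, -0.0], [0.987, 0.163, 0.001], [0.001, -0.0, -1.0]]
force: [0.4, -0.9, 0.1]
opening: 0.996
grasp_force: 0.0
```

Run:
```python
from h import *
np.set_printoptions(precision=4,suppress=True)
s=bot.read_state();print(s["time_s"],s["position"],s["tcp_rot"][:,1],s["joint_positions"])
im=imaging.capture("side");a=im[140:360,230:440];crop(im,230,440,120,270,3.6,"s1.png")
im=imaging.capture("top");cv2.imwrite("pics/t1.png",im[:,:,::-1])
```

```text
1.3 [ 0.4246 -0.0881  0.2008] [ 0.9867  0.1626 -0.0002] [-26.5904  14.9096 107.7645   0.0553  57.3743 -35.9796]
```

View pics/s1.png

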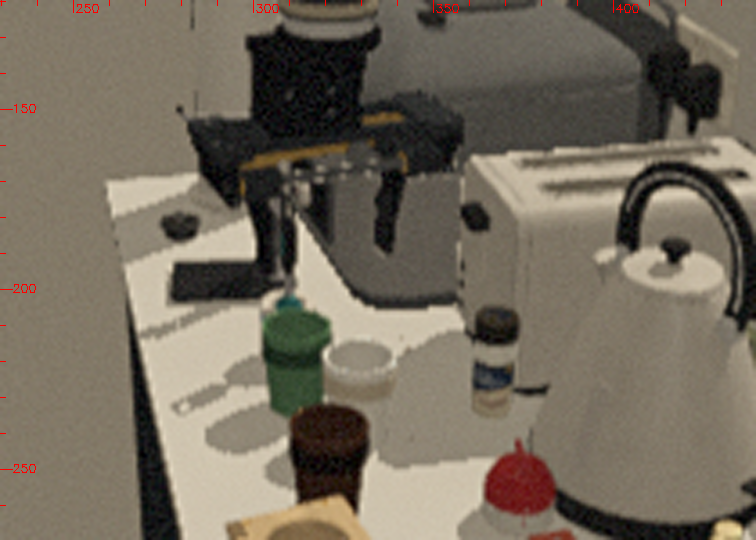

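drive_tool:
  deltas: "87 0 0 0 0; 87 0 0 -50 0; 87 0 0 -95 0; 87 0 0 -125 0; 87 0 0 -148 0; 87 0 0 -148 0; 87 0 0 -148 0; 55 0 0 -148 0; 55 0 0 -148 0; 55 0 0 -148 0; 55 0 0 -148 0; 55 0 0 -148 0"

```text
time_s: 2.6
position: [0.4255, -0.0917, 0.0537]
tcp_rot: [[-0.157, 0.988, 0.003], [0.988, 0.157, -0.001], [-0.002, 0.002, -1.0]]
force: [1.6, 0.2, 5.5]
opening: 0.707
grasp_force: 30.0
```

drive_tool:
  deltas: "55 0 0 -0 0; 55 0 0 40 0; 55 0 0 80 0; 55 0 0 110 0; 55 -2 -40 110 0; 55 -4 -80 110 0; 55 -6 -125 110 0; 55 -9 -175 110 0; 55 -11 -225 110 0; 55 -13 -267 110 0; 55 -13 -267 110 0; 55 -13 -267 110 0"

```text
time_s: 3.8
position: [0.4104, -0.3582, 0.162]
tcp_rot: [[-0.155, 0.988, -0.002], [0.988, 0.155, 0.003], [0.003, -0.001, -1.0]]
force: [0.2, 0.4, -1.6]
opening: 0.706
grasp_force: 30.0
```

Run:
```python
from h import *
np.set_printoptions(precision=4,suppress=True)
s=bot.read_state();print(s["time_s"],s["position"],s["opening"],s["grasp_force"])
a=imaging.capture("side");b=imaging.capture("top");cv2.imwrite("pics/s2r.png",a[:,:,::-1]);cv2.imwrite("pics/t2r.png",b[:,:,::-1])
crop(a,230,440,110,360,2.3,"s2.png");crop(b,200,350,180,260,5,"t2.png")
A,B=cv2.imread("pics/s2.png"),cv2.imread("pics/t2.png");H=max(A.shape[0],B.shape[0])
f=lambda x:cv2.copyMakeBorder(x,0,H-x.shape[0],0,0,0)
cv2.imwrite("pics/st2.png",cv2.resize(np.hstack([f(A),f(B)]),(800,int(H*800/(A.shape[1]+B.shape[1]))),interpolation=cv2.INTER_AREA))
```

```text
3.8 [ 0.4104 -0.3582  0.162 ] 0.7056748625748236 29.990154453917057
```

View pics/st2.png

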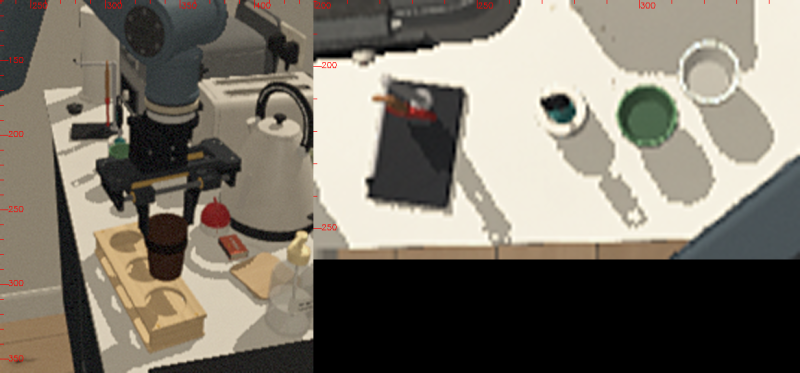

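drive_tool:
  deltas: "55 0 0 -30 0; 55 0 0 -55 0; 55 0 0 -70 0; 55 0 0 -82 0; 55 0 0 -92 0; 55 0 0 -100 0; 55 0 0 -100 0; 55 0 0 -100 0; 87 0 0 -100 0; 87 0 0 -100 0; 87 0 0 -100 0; 87 0 0 -100 0"

```text
time_s: 5.1
position: [0.4115, -0.3586, 0.0632]
tcp_rot: [[-0.157, 0.988, 0.0], [0.988, 0.157, -0.0], [-0.001, 0.0, -1.0]]
force: [0.4, 0.4, 0.1]
opening: 0.959
grasp_force: 0.0
```

drive_tool:
  deltas: "87 0 0 30 0; 87 0 0 70 0; 87 0 0 110 0; 87 20 40 130 0; 87 20 85 130 0; 87 20 130 130 0; 87 20 170 130 0; 87 20 170 130 0; 87 20 170 130 0"

```text
time_s: 6.0
position: [0.4316, -0.1878, 0.1933]
tcp_rot: [[-0.159, 0.987, 0.001], [0.987, 0.159, -0.001], [-0.001, 0.0, -1.0]]
force: [1.2, -0.2, 0.8]
opening: 1.004
grasp_force: 0.0
```

```bash
cat >> h.py <<'E'
def circles(im,win,r0=8,r1=11,z=.085):
    x0,x1,y0,y1=win
    g=cv2.resize(cv2.cvtColor(im,cv2.COLOR_RGB2GRAY)[y0:y1,x0:x1],None,fx=4,fy=4,interpolation=cv2.INTER_CUBIC)
    c=cv2.HoughCircles(g,cv2.HOUGH_GRADIENT,1,30,param1=80,param2=12,minRadius=int(r0*4),maxRadius=int(r1*4))
    for x,y,r in ([] if c is None else c[0][:6]):
        u,v=x0+(x+.5)/4-.5,y0+(y+.5)/4-.5;print(round(u,1),round(v,1),r/4,onz("top",u,v,z))
E
python3 - <<'E'
from h import *
np.set_printoptions(precision=4,suppress=True)
s=bot.read_state();print(s["time_s"],s["position"])
im=imaging.capture("top");cv2.imwrite("pics/t3r.png",im[:,:,::-1]);print(cups(im))
circles(im,(290,345,185,235)); print("slot");circles(im,(365,450,195,250),z=.094)
E
```

```text
6.0 [ 0.4316 -0.1878  0.1933]
{'tea': (np.int32(89), (302.5, 215.10000610351562), 8.981189727783203, array([0.4323, 0.0767, 0.085 ]), array([0.44  , 0.0783, 0.085 ]))}
302.8 215.5 9.475 [0.4309 0.0759 0.085 ]
321.8 203.2 9.475 [0.471  0.0103 0.085 ]
332.8 221.5 8.575 [ 0.4079 -0.025   0.085 ]
slot
432.5 218.5 9.1 [ 0.4085 -0.3591  0.094 ]
397.8 203.8 9.45 [ 0.4614 -0.2454  0.094 ]
437.5 239.8 8.225 [ 0.3371 -0.3713  0.094 ]
391.2 242.0 10.0 [ 0.3337 -0.2171  0.094 ]
```

drive_tool:
  deltas: "87 10 45 0 0; 87 20 90 0 0; 87 30 140 0 0; 87 40 185 0 0; 87 40 198 0 0; 87 40 198 -30 0; 87 40 198 -70 0; 87 40 198 -105 0; 87 40 198 -130 0; 87 40 198 -140 0; 87 40 198 -140 0; 87 40 198 -140 0"

```text
time_s: 7.25
position: [0.4724, 0.0087, 0.0535]
tcp_rot: [[-0.156, 0.988, 0.001], [0.988, 0.156, -0.0], [-0.001, 0.001, -1.0]]
force: [-0.5, -0.5, -0.2]
opening: 1.0
grasp_force: 0.0
```

drive_tool:
  deltas: "55 0 0 0 0; 55 0 0 0 0; 55 0 0 0 0; 55 0 0 0 0; 55 0 0 0 0; 55 0 0 0 0; 55 0 0 30 0; 55 0 0 70 0; 55 0 0 110 0; 55 0 0 110 0"

```text
time_s: 8.25
position: [0.474, 0.0092, 0.1668]
tcp_rot: [[-0.158, 0.987, 0.008], [0.987, 0.158, -0.002], [-0.003, 0.008, -1.0]]
force: [0.8, -0.5, -0.5]
opening: 0.721
grasp_force: 30.0
```

drive_tool:
  deltas: "55 -10 -40 0 0; 55 -22 -85 0 0; 55 -34 -130 0 0; 55 -46 -180 0 0; 55 -58 -230 0 0; 55 -68 -270 0 0; 55 -73 -287 0 0; 55 -73 -287 0 0; 55 -73 -287 0 0; 55 -73 -287 0 0"

```text
time_s: 9.25
position: [0.3977, -0.2752, 0.1621]
tcp_rot: [[-0.158, 0.987, -0.002], [0.987, 0.158, 0.003], [0.003, -0.002, -1.0]]
force: [-0.2, -0.8, -1.1]
opening: 0.714
grasp_force: 30.0
```

drive_tool:
  deltas: "55 0 0 -30 0; 55 0 0 -55 0; 55 0 0 -70 0; 55 0 0 -82 0; 55 0 0 -92 0; 55 0 0 -100 0; 55 0 0 -100 0; 55 0 0 -100 0; 87 0 0 -100 0; 87 0 0 -100 0; 87 0 0 -100 0; 87 0 0 -100 0"

```text
time_s: 10.45
position: [0.3984, -0.2775, 0.0632]
tcp_rot: [[-0.157, 0.988, 0.0], [0.988, 0.157, -0.0], [-0.0, 0.0, -1.0]]
force: [-0.1, 0.5, 0.3]
opening: 0.96
grasp_force: 0.0
```

drive_tool:
  deltas: "87 0 0 30 0; 87 0 0 70 0; 87 0 0 110 0; 87 0 0 130 0; 87 0 35 130 0; 87 0 35 130 0; 87 0 35 130 0"

```text
time_s: 11.15
position: [0.3982, -0.2419, 0.1931]
tcp_rot: [[-0.159, 0.987, 0.0], [0.987, 0.159, -0.0], [-0.0, 0.0, -1.0]]
force: [0.4, -0.3, 0.6]
opening: 0.996
grasp_force: 0.0
```

Run:
```python
from h import *
np.set_printoptions(precision=4,suppress=True)
s=bot.read_state();print(s["time_s"],s["position"])
im=imaging.capture("top");cv2.imwrite("pics/t4r.png",im[:,:,::-1])
circles(im,(260,345,185,235)); print("slot");circles(im,(365,450,195,250),z=.094)
```

```text
11.15 [ 0.3982 -0.2419  0.1931]
302.5 215.5 9.625 [0.431  0.0767 0.085 ]
309.8 226.2 9.475 [0.3939 0.0531 0.085 ]
286.0 225.2 8.875 [0.3994 0.1333 0.085 ]
274.5 213.8 8.85 [0.4394 0.1716 0.085 ]
slot
382.2 227.2 10.275 [ 0.3836 -0.1895  0.094 ]
422.2 216.8 10.85 [ 0.4153 -0.3252  0.094 ]
391.2 207.5 9.15 [ 0.4493 -0.2229  0.094 ]
```

drive_tool:
  deltas: "87 5 45 0 0; 87 10 90 0 0; 87 15 140 0 0; 87 20 185 0 0; 87 25 230 0 0; 87 29 275 0 0; 87 33 310 0 0; 87 33 318 0 0; 87 33 318 0 0; 87 33 318 -40 0; 87 33 318 -80 0; 87 33 318 -110 0"

```text
time_s: 12.4
position: [0.4314, 0.0738, 0.0813]
tcp_rot: [[-0.155, 0.988, -0.001], [0.988, 0.155, -0.001], [-0.0, -0.001, -1.0]]
force: [-0.7, 0.0, 0.1]
opening: 0.998
grasp_force: 0.0
```

drive_tool:
  deltas: "87 0 0 -20 0; 87 0 0 -30 0; 87 0 0 -30 0; 55 0 0 -30 0; 55 0 0 -30 0; 55 0 0 -30 0; 55 0 0 -30 0; 55 0 0 -30 0; 55 0 0 -30 0; 55 0 0 10 0; 55 0 0 50 0; 55 0 0 80 0"

```text
time_s: 13.6
position: [0.4309, 0.0758, 0.1643]
tcp_rot: [[-0.158, 0.987, -0.001], [0.987, 0.158, -0.0], [0.0, -0.001, -1.0]]
force: [0.2, 1.0, -1.3]
opening: 0.711
grasp_force: 30.0
```

drive_tool:
  deltas: "55 -7 -40 0 0; 55 -14 -85 0 0; 55 -22 -130 0 0; 55 -30 -175 0 0; 55 -38 -220 0 0; 55 -44 -260 0 0; 55 -46 -273 0 0; 55 -46 -273 0 0; 55 -46 -273 0 0; 55 -46 -273 -30 0; 55 -46 -273 -55 0; 55 -46 -273 -70 0"

```text
time_s: 14.8
position: [0.3844, -0.1942, 0.0916]
tcp_rot: [[-0.16, 0.987, -0.003], [0.987, 0.16, 0.003], [0.003, -0.002, -1.0]]
force: [-0.0, 0.4, -1.5]
opening: 0.706
grasp_force: 30.0
```

drive_tool:
  deltas: "55 0 0 -12 0; 55 0 0 -22 0; 55 0 0 -30 0; 55 0 0 -30 0; 55 0 0 -30 0; 87 0 0 -30 0; 87 0 0 -30 0; 87 0 0 -30 0; 87 0 0 -30 0; 87 0 0 0 0; 87 0 0 40 0; 87 0 0 100 0"

```text
time_s: 16.0
position: [0.3841, -0.1964, 0.1832]
tcp_rot: [[-0.157, 0.988, -0.003], [0.988, 0.157, 0.003], [0.003, -0.003, -1.0]]
force: [0.8, -0.4, 0.3]
opening: 0.998
grasp_force: 0.0
```

drive_tool:
  deltas: "87 0 0 50 0; 87 0 -40 50 0; 87 0 -80 50 0; 87 0 -130 50 0; 87 0 -180 50 0; 87 0 -230 50 0; 87 0 -280 50 0; 87 0 -280 50 0; 87 0 -280 50 0; 87 0 -280 50 0"

```text
time_s: 17.0
position: [0.385, -0.4757, 0.2324]
tcp_rot: [[-0.158, 0.988, -0.001], [0.988, 0.158, 0.002], [0.002, -0.001, -1.0]]
force: [-0.1, 0.1, -0.1]
opening: 0.997
grasp_force: 0.0
```

Run:
```python
from h import *
np.set_printoptions(precision=4,suppress=True)
s=bot.read_state();print(s["time_s"],s["position"])
a=imaging.capture("side");b=imaging.capture("top");cv2.imwrite("pics/s5r.png",a[:,:,::-1]);cv2.imwrite("pics/t5r.png",b[:,:,::-1])
crop(a,240,380,130,350,2.7,"s2.png");crop(b,360,460,190,260,4,"t2.png")
A,B=cv2.imread("pics/s2.png"),cv2.imread("pics/t2.png");H=max(A.shape[0],B.shape[0])
f=lambda x:cv2.copyMakeBorder(x,0,H-x.shape[0],0,0,0)
cv2.imwrite("pics/st5.png",np.hstack([f(A),f(B)]))
```

```text
17.0 [ 0.385  -0.4757  0.2324]
```

View pics/st5.png

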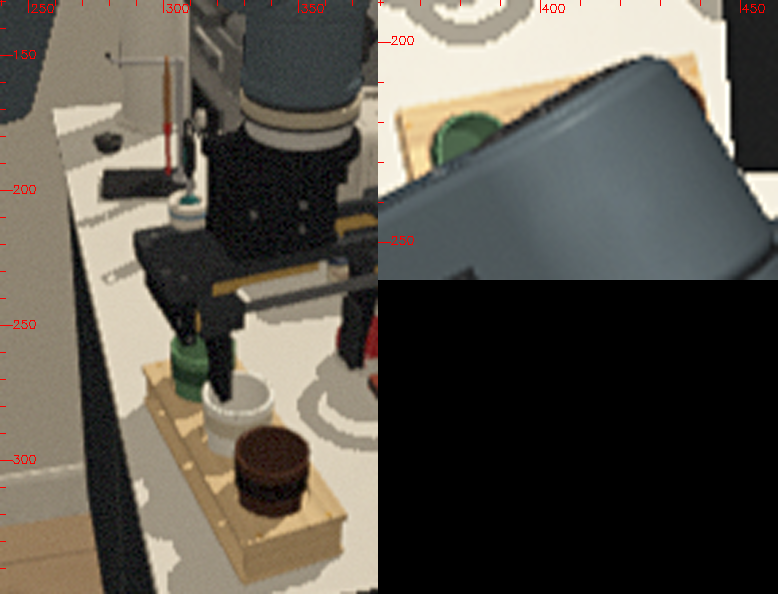

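All three cups sit down in the carrier: green, white and brown, one per hole. The hook shows from (305,151) to (279,149), the spatula at u≈300 and the brush at u≈308. I'll zoom in on that area.

Run:
```python
from h import *
a=cv2.imread("pics/s5r.png")[:,:,::-1];b=cv2.imread("pics/t5r.png")[:,:,::-1]
crop(a,262,332,140,216,7,"s2.png");crop(b,208,290,196,250,5,"t2.png")
A,B=cv2.imread("pics/s2.png"),cv2.imread("pics/t2.png");H=max(A.shape[0],B.shape[0])
B=cv2.resize(B,(310,int(B.shape[0]*310/B.shape[1])))
f=lambda x:cv2.copyMakeBorder(x,0,H-x.shape[0],0,0,0)
cv2.imwrite("pics/st6.png",np.hstack([f(A),f(B)]))
```

```text
(no output)
```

View pics/st6.png

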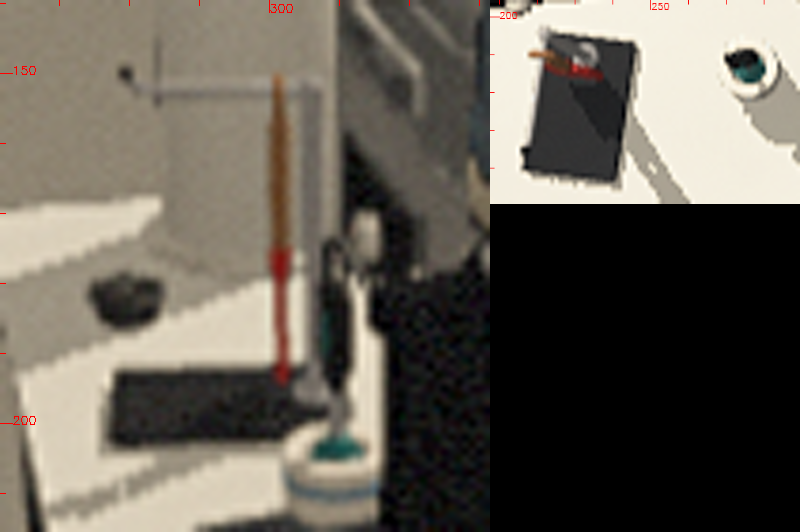

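Hook bead: side (279.4,149.9), top about (216.5,236.5). Post top: side (305.9,152.2), top (222,204). The brush handle looks edge-on in the side view at u≈310, v 179–194, with its loop about (309,176).

Run:
```python
from h import *
np.set_printoptions(precision=4,suppress=True)
a=cv2.imread("pics/s5r.png")[:,:,::-1].copy();b=cv2.imread("pics/t5r.png")[:,:,::-1].copy()
root=tri(ray("side",305.9,152.2),ray("top",222.1,204.2));print("root",root)
end=tri(ray("side",279.4,149.9),ray("top",216.5,236.5));print("end",end, np.hypot(*(end[0]-root[0])[:2]))
print("foot",onz("top",233.4,210,.015),"footside",onz("side",305.9,195.2,.015), onz("top",222.1,204.2,.199),onz("side",305.9,152.2,.192))
print("pot",onz("top",276.5,214.5,.06))
h=cv2.cvtColor(b,cv2.COLOR_RGB2HSV)
bl=blob((h[...,2]<70).astype(np.uint8),(262,290,200,225));print("handle",bl[0],bl[1],cv2.minAreaRect(bl[3]),bl[3][:,0].tolist())
te=blob(((h[...,0]>80)&(h[...,0]<105)&(h[...,1]>80)&(h[...,2]>40)).astype(np.uint8),(262,290,200,230));print("teal",te[0],te[1],te[3][:,0].tolist())
hs=cv2.cvtColor(a,cv2.COLOR_RGB2HSV)
te=blob(((hs[...,0]>80)&(hs[...,0]<105)&(hs[...,1]>100)).astype(np.uint8),(300,325,190,212));print("teal side",te[0],te[1])
# dark handle in the side view, row by row
for v in range(170,206):
    row=hs[v,302:318,2];print(v,row.tolist())
for z in (.06,):
  w=cv2.cvtColor(b,cv2.COLOR_RGB2GRAY);print(w[206:224,268:288])
```

```text
root (array([0.4633, 0.3268, 0.1928]), np.float64(7.152093741190983e-05))
end (array([0.3644, 0.3417, 0.2032]), np.float64(0.005431937237694994)) 0.09998380415270726
foot [0.4637 0.3241 0.015 ] footside [0.4618 0.3271 0.015 ] [0.4625 0.3255 0.199 ] [0.4637 0.3289 0.192 ]
pot [0.4391 0.1669 0.06  ]
handle 42 [275.1429 212.0238] ((275.3000183105469, 213.1000213623047), (8.497057914733887, 7.602631568908691), 63.43495178222656) [[275, 209], [274, 210], [273, 210], [272, 210], [271, 211], [270, 211], [271, 212], [271, 213], [272, 213], [273, 213], [274, 213], [275, 213], [276, 213], [277, 213], [278, 213], [279, 214], [278, 215], [277, 216], [276, 217], [277, 217], [278, 216], [278, 215], [279, 214], [280, 214], [279, 214], [278, 213], [278, 212], [278, 211], [278, 210], [277, 209], [276, 209]]
teal 29 [276.4483 214.7241] [[279, 212], [278, 213], [277, 213], [277, 214], [276, 215], [275, 214], [275, 213], [274, 213], [273, 214], [273, 215], [274, 216], [275, 217], [276, 217], [277, 217], [278, 216], [279, 216], [279, 215], [280, 214], [279, 213]]
teal side 10 [309.5 203.6]
170 [103, 132,
[... 3636 characters left out ...]
  90 160
  153 244]
 [227 244 242 246 144 144  91  67  61  57  55  69 218 249 250 172  97 162
  157 218]
 [240 226 242 244 224 188 157  66  47  48  83 124 230 250 233 105 131 162
  158 154]
 [240 215 240 242 244 232 228 204 197 195 208 167 167 232 145 107 154 163
  160 158]
 [239 239 239 232 239 245 245 250 249 249 253 174 158 145  91 132 163 160
  162 159]
 [238 239 239 229 200 221 236 241 241 242 231 143 105 103 126 155 162 161
  160 159]
 [238 239 240 241 203 145 176 198 198 192 138 101  94 135 156 164 160 162
  160 161]
 [238 238 239 239 242 210 130 140 142 136 127 143 149 165 163 161 162 160
  160 161]
 [238 238 239 239 240 243 215 158 161 163 163 163 163 164 161 161 162 160
  162 160]]
```

Run:
```python
from h import *
np.set_printoptions(precision=4,suppress=True)
for z in(.12,.126,.13):print("grip side",z,onz("side",309.9,187.9,z))
print("loop side",onz("side",309.6,177,.159),"neck",onz("side",309.6,199,.08),"headtop",onz("side",309.5,203,.068))
for z in(.13,.149,.16):print("top handle",z,onz("top",274.3,211.4,z))
print("teal top",onz("top",276.4,214.7,.066))
print("end",onz("top",216.5,236.5,.201),onz("side",279.4,149.9,.201))
for p in ((.437,.165,.068),(.437,.165,.126),(.437,.165,.175)):print(proj("top",p),proj("side",p))
```

```text
grip side 0.12 [0.447  0.1711 0.12  ]
grip side 0.126 [0.4446 0.1587 0.126 ]
grip side 0.13 [0.4429 0.1503 0.13  ]
loop side [0.447  0.1754 0.159 ] neck [0.4448 0.166  0.08  ] headtop [0.443  0.1592 0.068 ]
top handle 0.13 [0.4427 0.1682 0.13  ]
top handle 0.149 [0.4407 0.1666 0.149 ]
top handle 0.16 [0.4396 0.1656 0.16  ]
teal top [0.4379 0.1667 0.066 ]
end [0.3618 0.3425 0.201 ] [0.3679 0.3479 0.201 ]
[276.8612 214.8854] [307.4787 202.4048]
[275.4133 213.2286] [307.3626 187.3137]
[274.093 211.718] [307.2608 174.0907]
```

drive_tool:
  deltas: "87 30 45 0 0.1; 87 40 90 0 0.25; 87 50 140 0 0.4; 87 57 190 0 0.55; 87 57 240 0 0.7; 87 57 290 0 0.85; 87 57 340 0 1; 87 57 390 0 1.15; 87 57 440 0 1.3; 87 57 490 0 1.4; 87 57 540 0 1.48; 87 57 590 0 1.48"

```text
time_s: 18.3
position: [0.4411, 0.1139, 0.2336]
tcp_rot: [[-0.998, -0.07, 0.001], [-0.07, 0.998, -0.0], [-0.001, -0.0, -1.0]]
force: [0.2, -0.6, 0.1]
opening: 0.998
grasp_force: 0.0
```

drive_tool:
  deltas: "87 0 25 0 0; 87 0 53 0 0; 87 0 53 0 0; 87 0 53 0 0; 87 0 53 0 0"

```text
time_s: 18.8
position: [0.4418, 0.1637, 0.2331]
tcp_rot: [[-0.998, -0.067, -0.0], [-0.067, 0.998, -0.0], [0.0, -0.0, -1.0]]
force: [0.3, 0.0, 0.1]
opening: 0.995
grasp_force: 0.0
```

Run:
```python
from h import *
np.set_printoptions(precision=4,suppress=True)
s=bot.read_state();print(s["time_s"],s["position"],s["tcp_rot"][:,1])
a=imaging.capture("side");b=imaging.capture("top");cv2.imwrite("pics/s7r.png",a[:,:,::-1]);cv2.imwrite("pics/t7r.png",b[:,:,::-1])
crop(a,262,332,135,216,7,"s7.png")
print(cv2.absdiff(b[190:255,365:450],cv2.imread("pics/t7r.png")[190:255,365:450,::-1]).max()); circles(b,(365,450,195,250),z=.094)
```

```text
18.8 [0.4418 0.1637 0.2331] [-0.0673  0.9977 -0.0004]
0
407.8 221.5 9.75 [ 0.4006 -0.2758  0.094 ]
383.8 227.2 9.475 [ 0.3835 -0.1945  0.094 ]
431.8 218.5 9.7 [ 0.4086 -0.3566  0.094 ]
437.5 239.5 8.3 [ 0.338  -0.3713  0.094 ]
378.5 241.5 8.85 [ 0.3364 -0.1748  0.094 ]
```

View pics/s7.png

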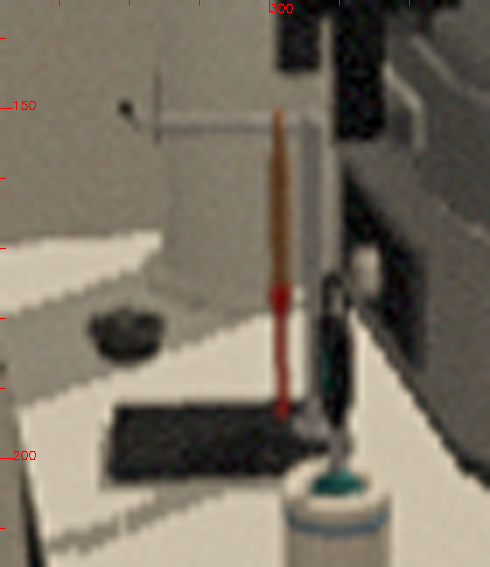

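The side view shows the fingers at u≈304 and 312, straddling the brush handle at u≈310. So the tool needs about +3 mm in x.

drive_tool:
  deltas: "87 3 2 0 0; 87 3 2 -40 0; 87 3 2 -75 0; 87 3 2 -100 0; 87 3 2 -114 0; 87 3 2 -120 0; 87 3 2 -120 0; 87 3 2 -120 0; 60 3 2 -120 0; 45 3 2 -120 0; 35 3 2 -120 0; 25 3 2 -120 0"

```text
time_s: 20.1
position: [0.4456, 0.1662, 0.1133]
tcp_rot: [[-0.998, -0.067, 0.001], [-0.067, 0.998, 0.0], [-0.001, 0.0, -1.0]]
force: [-0.9, -0.8, -0.8]
opening: 0.723
grasp_force: 0.0
```

drive_tool:
  deltas: "20 0 0 0 0; 20 0 0 0 0; 20 0 0 0 0; 20 0 0 0 0; 20 0 0 0 0; 20 0 0 0 0"

```text
time_s: 20.7
position: [0.4454, 0.1662, 0.1129]
tcp_rot: [[-0.998, -0.067, -0.0], [-0.067, 0.998, 0.0], [0.0, 0.0, -1.0]]
force: [0.4, 0.6, 0.0]
opening: 0.312
grasp_force: 30.0
```

drive_tool:
  deltas: "20 0 0 15 0; 20 0 0 35 0; 20 0 0 60 0; 20 0 0 85 0; 20 0 0 110 0; 20 0 0 120 0; 20 0 -40 120 0; 20 0 -80 120 0; 20 0 -120 120 0; 20 0 -120 120 0; 20 0 -120 120 0; 20 0 -120 120 0"

```text
time_s: 21.9
position: [0.4449, 0.0469, 0.2325]
tcp_rot: [[-0.998, -0.067, -0.001], [-0.067, 0.998, 0.001], [0.001, 0.001, -1.0]]
force: [-1.0, 0.3, -0.7]
opening: 0.319
grasp_force: 30.0
```

Run:
```python
from h import *
np.set_printoptions(precision=4,suppress=True)
s=bot.read_state();p=s["position"];print(s["time_s"],p,s["opening"],s["grasp_force"])
a=imaging.capture("side");b=imaging.capture("top");cv2.imwrite("pics/s8r.png",a[:,:,::-1]);cv2.imwrite("pics/t8r.png",b[:,:,::-1])
q=proj("side",p).astype(int);print(proj("side",p),proj("top",p),"exp tip side",proj("side",p+[0,0,-.105]),"exp top",proj("top",p+[0,0,-.105]))
crop(a,q[0]-35,q[0]+35,q[1]-30,q[1]+50,7,"s8.png")
hs=cv2.cvtColor(a,cv2.COLOR_RGB2HSV)
te=blob(((hs[...,0]>80)&(hs[...,0]<105)&(hs[...,1]>100)&(hs[...,2]>35)).astype(np.uint8),(q[0]-40,q[0]+40,q[1]-30,q[1]+70));print("teal side",te[0],te[1],cv2.minAreaRect(te[3]),cv2.boundingRect(te[3]))
M=np.c_[te[3][:,0]]
l=cv2.fitLine(te[3],cv2.DIST_L2,0,.01,.01).ravel();print(l)
```

```text
21.9 [0.4449 0.0469 0.2325] 0.31922526259912415 29.993965197354555
[317.1069 171.5127] [311.116  206.1854] exp tip side [316.961 202.269] exp top [311.1658 209.8412]
teal side 94 [316.8085 193.0319] ((317.0, 193.5), (15.0, 6.0), 90.0) (314, 186, 7, 16)
[  0.0298  -0.9996 316.8333 193.0833]
```

View pics/s8.png

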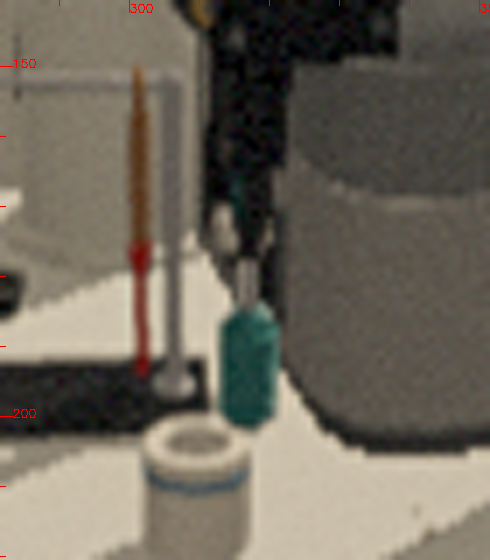

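Brush held upright; the head centre (316.8,193) matches the expected axis and the tip is at v≈202 as predicted. Next, the milk cup.

drive_tool:
  deltas: "20 -6 -40 0 0; 20 -12 -85 0 0; 20 -18 -130 0 0; 20 -25 -175 0 0; 20 -32 -220 0 0; 20 -38 -265 0 0; 20 -43 -305 0 0; 20 -46 -322 0 0; 20 -46 -322 0 0; 20 -46 -322 0 0; 20 -46 -322 0 0; 20 -46 -322 0 0"

```text
time_s: 23.2
position: [0.3996, -0.274, 0.2329]
tcp_rot: [[-0.998, -0.069, -0.0], [-0.069, 0.998, 0.001], [0.0, 0.001, -1.0]]
force: [-0.4, -0.0, -0.2]
opening: 0.313
grasp_force: 30.0
```

drive_tool:
  deltas: "20 0 0 -15 0; 20 0 0 -35 0; 20 0 0 -55 0; 20 0 0 -75 0; 20 0 0 -92 0; 20 0 0 -104 0; 20 0 0 -110 0; 20 0 0 -113 0; 20 0 0 -113 0; 20 0 0 -113 0"

```text
time_s: 24.2
position: [0.3998, -0.276, 0.1205]
tcp_rot: [[-0.998, -0.067, 0.001], [-0.067, 0.998, -0.001], [-0.001, -0.001, -1.0]]
force: [0.3, -0.1, -0.3]
opening: 0.313
grasp_force: 30.0
```

drive_tool:
  deltas: "20 0 0 -1 0; 20 0 0 -2 0; 20 0 0 -3 0; 20 0 0 -4 0; 20 0 0 -4 0; 20 0 0 -4 0"

```text
time_s: 24.8
position: [0.4012, -0.2773, 0.1186]
tcp_rot: [[-0.998, -0.067, 0.004], [-0.067, 0.998, -0.004], [-0.004, -0.004, -1.0]]
force: [-0.1, 2.1, 15.5]
opening: 0.32
grasp_force: 30.2
```

drive_tool:
  deltas: "20 0 0 15 0; 20 0 0 30 0; 20 0 0 45 0; 20 0 0 45 0; 20 0 0 45 0; 20 0 0 28 0; 20 0 0 14 0; 20 0 0 5 0; 20 0 0 2 0; 20 0 0 0 0; 20 0 0 0 0; 20 0 0 0 0"

```text
time_s: 26.0
position: [0.4011, -0.2773, 0.1181]
tcp_rot: [[-0.998, -0.067, 0.004], [-0.067, 0.998, -0.003], [-0.004, -0.004, -1.0]]
force: [-1.2, 1.8, 16.4]
opening: 0.315
grasp_force: 30.3
```

drive_tool:
  deltas: "20 0 0 20 0; 20 0 0 45 0; 20 0 0 75 0; 20 0 0 105 0; 20 0 0 120 0; 20 0 0 120 0; 20 0 0 120 0"

```text
time_s: 26.7
position: [0.399, -0.2754, 0.2351]
tcp_rot: [[-0.998, -0.067, -0.001], [-0.067, 0.998, 0.001], [0.001, 0.001, -1.0]]
force: [-0.5, -0.2, -0.6]
opening: 0.313
grasp_force: 30.0
```

Run:
```python
from h import *
np.set_printoptions(precision=4,suppress=True)
s=bot.read_state();p=s["position"];print(s["time_s"],p,s["opening"])
a=imaging.capture("side");cv2.imwrite("pics/s9r.png",a[:,:,::-1])
q=proj("side",p).astype(int);print("exp",proj("side",p+[0,0,-.075]),proj("side",p+[0,0,-.105]))
hs=cv2.cvtColor(a,cv2.COLOR_RGB2HSV)
te=blob(((hs[...,0]>80)&(hs[...,0]<105)&(hs[...,1]>100)&(hs[...,2]>35)).astype(np.uint8),(q[0]-40,q[0]+40,q[1]-30,q[1]+90));print("teal side",te[0],te[1],cv2.boundingRect(te[3]))
crop(a,240,400,180,360,3.3,"s9.png")
```

```text
26.7 [ 0.399  -0.2754  0.2351] 0.3131363545154303
exp [326.8277 252.7819] [326.6325 263.0847]
teal side 165 [326.0121 251.8485] (321, 242, 11, 21)
```

View pics/s9.png

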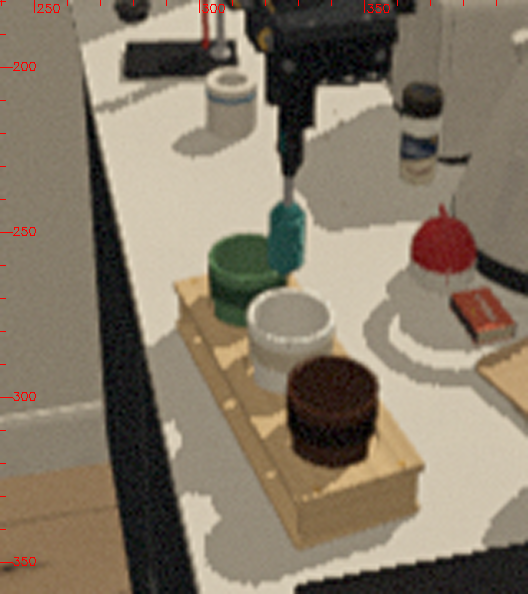

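Brush clear of the milk cup, and all three cups are still seated. Next, tea.

drive_tool:
  deltas: "20 -7 40 0 0; 20 -15 80 0 0; 20 -15 80 0 0; 20 -15 80 0 0; 20 -15 80 0 0; 20 -15 80 -20 0; 20 -15 80 -45 0; 20 -15 80 -70 0; 20 -15 80 -95 0; 20 -15 80 -110 0; 20 -15 80 -116 0; 20 -15 80 -119 0"

```text
time_s: 27.95
position: [0.3863, -0.1979, 0.1179]
tcp_rot: [[-0.998, -0.066, 0.003], [-0.066, 0.998, -0.002], [-0.003, -0.002, -1.0]]
force: [-1.0, 2.5, 27.4]
opening: 0.314
grasp_force: 30.5
```

drive_tool:
  deltas: "20 0 0 -1 0; 20 0 0 -1 0; 20 0 0 -1 0; 20 0 0 15 0; 20 0 0 30 0; 20 0 0 45 0; 20 0 0 45 0; 20 0 0 45 0; 20 0 0 28 0; 20 0 0 14 0; 20 0 0 5 0; 20 0 0 1 0"

```text
time_s: 29.15
position: [0.3848, -0.1962, 0.1177]
tcp_rot: [[-0.998, -0.067, 0.0], [-0.067, 0.998, 0.0], [-0.0, 0.0, -1.0]]
force: [-0.4, 2.6, 33.0]
opening: 0.317
grasp_force: 30.5
```

drive_tool:
  deltas: "20 0 0 -1 0; 20 0 0 -2 0; 20 0 0 -2 0; 20 0 0 -2 0"

```text
time_s: 29.55
position: [0.3863, -0.1968, 0.1179]
tcp_rot: [[-0.998, -0.066, 0.004], [-0.066, 0.998, -0.002], [-0.004, -0.002, -1.0]]
force: [-0.3, 1.2, 19.4]
opening: 0.313
grasp_force: 30.5
```

drive_tool:
  deltas: "20 0 0 20 0; 20 0 0 50 0; 20 0 0 85 0; 20 0 0 120 0; 20 0 0 120 0; 20 6 -40 120 0; 20 12 -80 120 0; 20 19 -125 120 0; 20 25 -161 120 0; 20 25 -161 120 0; 20 25 -161 120 0; 20 25 -161 120 0"

```text
time_s: 30.75
position: [0.4086, -0.3551, 0.2347]
tcp_rot: [[-0.998, -0.067, -0.002], [-0.067, 0.998, 0.003], [0.002, 0.003, -1.0]]
force: [0.0, -0.4, -0.1]
opening: 0.314
grasp_force: 30.0
```

drive_tool:
  deltas: "20 0 0 -20 0; 20 0 0 -45 0; 20 0 0 -70 0; 20 0 0 -95 0; 20 0 0 -110 0; 20 0 0 -116 0; 20 0 0 -119 0; 20 0 0 -120 0; 20 0 0 -120 0; 20 0 0 -120 0"

```text
time_s: 31.75
position: [0.4102, -0.3559, 0.1182]
tcp_rot: [[-0.998, -0.068, 0.002], [-0.068, 0.998, -0.0], [-0.002, -0.001, -1.0]]
force: [0.1, 2.1, 7.9]
opening: 0.316
grasp_force: 30.4
```

drive_tool:
  deltas: "20 0 0 15 0; 20 0 0 30 0; 20 0 0 45 0; 20 0 0 45 0; 20 0 0 45 0; 20 0 0 28 0; 20 0 0 14 0; 20 0 0 5 0; 20 0 0 1 0; 20 0 0 0 0; 20 0 0 0 0; 20 0 0 0 0"

```text
time_s: 32.95
position: [0.4106, -0.3575, 0.1179]
tcp_rot: [[-0.998, -0.067, 0.003], [-0.067, 0.998, -0.002], [-0.002, -0.002, -1.0]]
force: [-0.7, 1.1, 12.3]
opening: 0.314
grasp_force: 30.4
```

drive_tool:
  deltas: "20 0 0 20 0; 20 0 0 50 0; 20 0 0 85 0; 20 0 0 120 0; 20 0 0 120 0; 20 0 0 120 0"

```text
time_s: 33.55
position: [0.4095, -0.3568, 0.2363]
tcp_rot: [[-0.998, -0.067, 0.001], [-0.067, 0.998, -0.001], [-0.001, -0.001, -1.0]]
force: [-0.4, 0.3, 0.0]
opening: 0.313
grasp_force: 30.0
```

drive_tool:
  deltas: "20 0 40 0 0; 20 0 85 0 0; 20 0 135 0 0; 20 0 185 0 0; 20 0 235 0 0; 20 0 285 0 0; 20 0 335 0 0; 20 0 385 0 0; 20 0 425 0 0; 20 0 425 0 0; 20 0 425 0 0"

```text
time_s: 34.65
position: [0.4081, 0.0689, 0.2346]
tcp_rot: [[-0.998, -0.07, -0.003], [-0.07, 0.998, -0.0], [0.003, -0.0, -1.0]]
force: [-0.2, 0.4, -1.2]
opening: 0.316
grasp_force: 30.0
```

Run:
```python
from h import *
np.set_printoptions(precision=4,suppress=True,linewidth=200)
s=bot.read_state();print(s["time_s"],s["position"],s["opening"])
b=np.mean([imaging.capture("top").astype(float) for _ in range(8)],0);np.save("pics/b.npy",b)
a=imaging.capture("side");cv2.imwrite("pics/s10r.png",a[:,:,::-1])
g=b.mean(2);print("cols 210..248");
for v in range(200,246):print(v,g[v,210:250].astype(int))
crop(b.astype(np.uint8),206,252,198,248,12,"t10.png")
```

```text
34.65 [0.4081 0.0689 0.2346] 0.3160151999374899
cols 210..248
200 [240 240 241 245 187 187 187 247 243 240 239 239 239 239 238 238 238 238 239 238 237 237 237 237 237 237 237 237 236 237 237 237 237 237 237 237 237 237 237 237]
201 [238 239 238 240 242 244 243 241 239 239 239 240 240 240 239 239 238 239 238 238 237 238 237 237 237 237 237 236 236 236 237 237 237 237 237 236 236 237 237 237]
202 [238 238 238 239 239 239 239 239 238 239 240 225 231 226 241 241 240 239 239 239 238 238 238 237 237 237 237 237 237 236 237 237 236 237 237 237 237 237 237 237]
203 [238 237 238 238 238 238 238 238 238 239 236 195 203 171 224 230 245 244 244 243 242 241 240 239 239 238 237 237 237 237 237 236 236 237 237 237 237 237 237 236]
204 [238 238 237 238 238 238 238 238 238 239 219 198 188 140 141 154 204 202 209 207 218 233 231 229 244 243 242 241 241 240 239 239 238 237 237 237 237 236 236 236]
205 [238 238 237 238 238 238 238 238 238 239 228 177 163 121  78  64  55  43  73  62 107 155 152 150 202 209 206 203 217 231 229 228 244 243 242 241 239 238 237 236]
206 [238 238 237 238 238 238 238 238 238 2
[... 5897 characters left out ...]
 44 162 210 238 236 238 208 154 155]
242 [235 234 234 234 235 235 238 244 214 138 141 125 116 117 119 114  86  89  92  68  47  50  35  39  39  43  46  48  50  50  37  64 159 244 237 235 236 240 209 154]
243 [234 234 234 234 234 234 234 237 240 208 210 211 212 213 156 217 138 140 142 127 116 118 112 115  88  91  66  69  48  50  39 103 157 242 236 235 235 236 240 210]
244 [234 234 234 234 234 234 234 235 236 237 238 238 239 240 205 242 209 210 211 212 154 214 216 159 140 142 126 127 117 118 117 141 154 241 236 235 235 235 237 242]
245 [234 234 234 234 235 235 234 235 235 235 235 235 235 236 236 237 237 238 239 240 205 240 241 208 209 210 212 212 213 215 157 154 149 240 236 235 235 235 235 238]
```

View pics/t10.png

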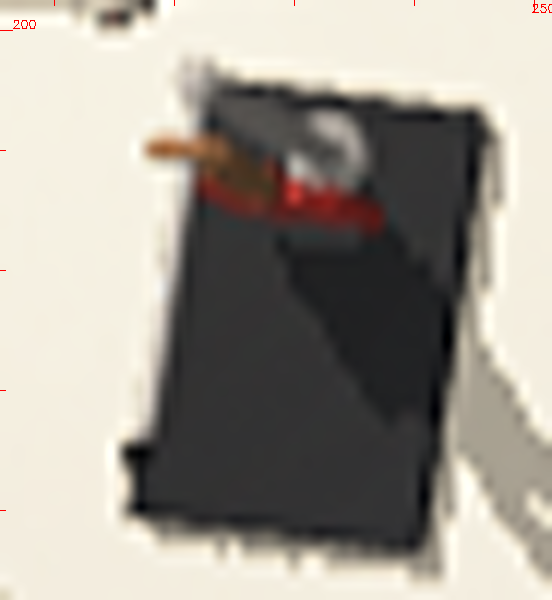

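The top crop shows the bead as a dark bump at about (217.0,235.6) and the ball at (222,204). The hook is the light strip along the base's left edge, (219.9,218) to (217.9,230).

Run:
```python
from h import *
np.set_printoptions(precision=4,suppress=True)
e=onz("top",217,235.6,.201);r=onz("top",222.1,203.9,.196)
print("end",e,"ball",r,np.linalg.norm((e-r)[:2]))
p=[onz("top",u,v,.195) for u,v in((219.85,218),(217.85,230))];print("rod",p)
f=onz("top",233.2,209.7,.015);print("foot",f)
print("side ball/root",[ (x,onz("side",305.9,152.4,.192)) for x in [0]])
for q in(e,p[0],p[1]):
    d=(r-q)[:2];print("azim",np.degrees(np.arctan2(d[1],d[0])))
d=(p[0]-p[1])[:2];print(np.degrees(np.arctan2(d[1],d[0])))
# base edges: left/right long edges direction
g=np.load("pics/b.npy").mean(2)
for v in(212,220,228,236,239):
    row=g[v,236:250];k=np.argmax(np.diff(row)>40);print(v,236+k+(130-row[k])/(row[k+1]-row[k]))
print(onz("top",245.5,212,.012),onz("top",241.8,237,.012))
print("bead proj side from end",proj("side",e),"root",proj("side",[*f[:2],.192]))
```

```text
end [0.3646 0.341  0.201 ] ball [0.4638 0.3262 0.196 ] 0.100322756798841
rod [array([0.4197, 0.3334, 0.195 ]), array([0.3823, 0.3397, 0.195 ])]
foot [0.4648 0.3248 0.015 ]
side ball/root [(0, array([0.4633, 0.3268, 0.192 ]))]
azim -8.482582574922207
azim -9.356387621612136
azim -9.404778283129978
-9.461903487778685
212 245.8694533762058
220 244.72693952351864
228 243.6914089347079
236 242.66912722535824
239 241.88086419753085
[0.4557 0.2814 0.012 ] [0.367  0.2952 0.012 ]
bead proj side from end [278.7504 150.5866] root [306.3959 152.5573]
```

drive_tool:
  deltas: "20 -20 40 0 -0.05; 20 -40 85 0 -0.1; 20 -55 130 0 -0.15; 20 -65 175 0 -0.2225; 20 -70 220 0 -0.2225; 20 -74 260 0 -0.2225; 20 -74.5 277.5 0 -0.2225; 20 -74.5 277.5 -20 -0.2225; 20 -74.5 277.5 -50 -0.2225; 20 -74.5 277.5 -80 -0.2225; 20 -74.5 277.5 -80 -0.2225; 20 -74.5 277.5 -80 -0.2225"

```text
time_s: 36.3
position: [0.3351, 0.3455, 0.1561]
tcp_rot: [[-0.988, 0.155, -0.001], [0.155, 0.988, -0.0], [0.001, -0.001, -1.0]]
force: [0.3, -0.2, -0.4]
opening: 0.315
grasp_force: 30.0
```

Run:
```python
from h import *
np.set_printoptions(precision=4,suppress=True)
s=bot.read_state();p=s["position"];print(s["time_s"],p,s["tcp_rot"][:,1],np.degrees(np.arctan2(*s["tcp_rot"][[1,0],1])),s["joint_positions"])
a=np.mean([imaging.capture("side").astype(float) for _ in range(6)],0).astype(np.uint8)
cv2.imwrite("pics/s11r.png",a[:,:,::-1])
print("eye exp",proj("side",p+[0,0,.046]),"tip",proj("side",p-[0,0,.105]),"grip",proj("side",p+[0,0,.013]))
crop(a,250,316,125,202,7.5,"s11.png")
```

```text
36.3 [0.3351 0.3455 0.1561] [ 0.1552  0.9879 -0.0006] 81.07124243678146 [ 32.5428  22.5074 104.5958   0.0003  52.9473 -48.5286]
eye exp [270.5695 150.4306] tip [272.5262 187.6774] grip [271.013  158.8724]
```

View pics/s11.png

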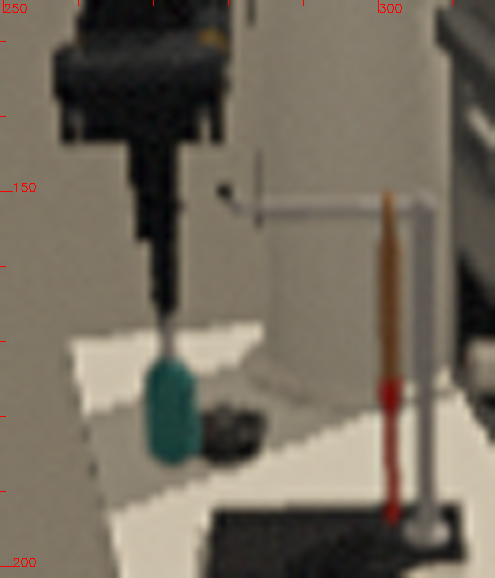

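Side view: bead at (279.2,149.8), hook run at v≈152, brush in front with its tip at (272.4,186) and eye predicted near (270.6,150). The heights agree, so I'll creep in.

drive_tool:
  deltas: "20 5 -0.8 -2.5 0; 20 10 -1.5 -2.5 0; 20 15 -2.3 -2.5 0; 20 18 -2.8 -2.5 0; 20 21 -3.2 -2.5 0; 20 24 -3.7 -2.5 0; 20 27 -4.2 -2.5 0; 20 29 -4.5 -2.5 0; 20 29 -4.5 -2.5 0"

```text
time_s: 37.5
position: [0.3643, 0.3412, 0.1535]
tcp_rot: [[-0.988, 0.155, 0.0], [0.155, 0.988, 0.0], [-0.0, 0.0, -1.0]]
force: [-0.4, -0.6, -0.1]
opening: 0.316
grasp_force: 30.0
```

drive_tool:
  deltas: "20 2 -0.3 0 0; 20 4 -0.6 -0.5 0; 20 6 -0.9 -1 0; 20 8 -1.2 -1.5 0; 20 10 -1.6 -2.2 0; 20 12 -1.9 -3 0; 20 14 -2.2 -3.5 0; 20 16 -2.5 -4 0; 20 16 -2.5 -4 0"

```text
time_s: 38.4
position: [0.3803, 0.3387, 0.1494]
tcp_rot: [[-0.988, 0.155, 0.0], [0.155, 0.988, 0.0], [-0.0, 0.0, -1.0]]
force: [-0.2, -0.7, -0.7]
opening: 0.315
grasp_force: 30.0
```

drive_tool:
  deltas: "20 4 -0.6 0 0; 20 8 -1.2 0 0; 20 12 -1.9 0 0; 20 16 -2.5 0 0; 20 20 -3.1 0 0; 20 22 -3.4 0 0; 20 22 -3.4 0 0; 20 22 -3.4 -2 0; 20 22 -3.4 -4 0; 20 22 -3.4 -6 0; 20 22 -3.4 -8 0; 20 22 -3.4 -8 0"

```text
time_s: 39.6
position: [0.4016, 0.3352, 0.1411]
tcp_rot: [[-0.988, 0.155, -0.001], [0.155, 0.988, -0.0], [0.001, -0.001, -1.0]]
force: [-0.2, -0.6, -0.1]
opening: 0.312
grasp_force: 30.0
```

Run:
```python
from h import *
s=bot.read_state();p=s["position"];print(s["time_s"],p,s["force"])
a=np.mean([imaging.capture("side").astype(float) for _ in range(6)],0).astype(np.uint8)
print("eye",proj("side",p+[0,0,.046]),"tip",proj("side",p-[0,0,.105]))
crop(a,256,326,120,202,7,"s12.png")
```

```text
39.6 [0.40157153 0.33516922 0.14106391] [-0.17284532 -0.64580977 -0.0963483 ]
eye [289.07454147 154.02074012] tip [290.17629019 190.82014594]
```

View pics/s12.png

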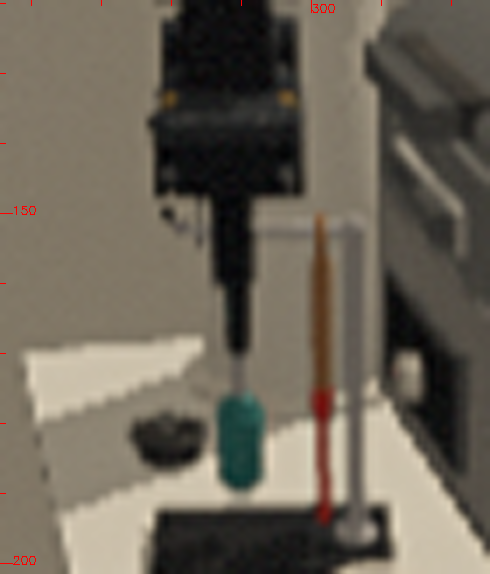

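The brush head at (290,183) hangs clear of the spatula at u≈301, and the hook passes behind the fingers. I'll lower it until the loop bears on the hook.

drive_tool:
  deltas: "20 0 0 -1 0; 20 0 0 -2 0; 20 0 0 -2 0"

```text
time_s: 40.2
position: [0.4019, 0.3353, 0.1394]
tcp_rot: [[-0.988, 0.155, -0.0], [0.155, 0.988, -0.0], [0.0, -0.0, -1.0]]
force: [0.6, -0.0, 0.5]
opening: 0.312
grasp_force: 30.0
```

drive_tool:
  deltas: "20 0 0 -1 0; 20 0 0 -2 0; 20 0 0 -2 0"

```text
time_s: 40.5
position: [0.4025, 0.3354, 0.1387]
tcp_rot: [[-0.988, 0.154, 0.002], [0.154, 0.988, 0.0], [-0.001, 0.001, -1.0]]
force: [-1.9, -1.7, 7.7]
opening: 0.316
grasp_force: 30.1
```

drive_tool:
  deltas: "20 0 0 1 0; 28 0 0 1 0; 32 0 0 1 0; 36 0 0 1 0; 42 0 0 1 0; 50 0 0 1 0; 60 0 0 1 0; 60 0 0 1 0; 60 0 0 1 0; 60 0 0 1 0; 60 0 0 1 0"

```text
time_s: 41.6
position: [0.4019, 0.3353, 0.1384]
tcp_rot: [[-0.988, 0.155, -0.0], [0.155, 0.988, 0.0], [0.0, 0.0, -1.0]]
force: [0.2, 0.6, 0.3]
opening: 0.684
grasp_force: 0.0
```

drive_tool:
  deltas: "60 0 0 5 0; 60 0 0 15 0; 60 0 0 30 0; 60 0 0 50 0; 60 0 0 80 0; 60 0 0 120 0; 60 -10 -40 130 0; 60 -20 -80 130 0; 60 -10 -120 130 0; 60 0 -160 130 0; 60 0 -190 130 0; 60 0 -190 130 0"

```text
time_s: 42.8
position: [0.4022, 0.1426, 0.2694]
tcp_rot: [[-0.987, 0.159, 0.001], [0.159, 0.987, -0.001], [-0.001, -0.001, -1.0]]
force: [-1.5, 0.2, 0.3]
opening: 0.691
grasp_force: 0.0
```

Run:
```python
from h import *
np.set_printoptions(precision=4,suppress=True)
s=bot.read_state();p=s["position"];print(s["time_s"],p,s["force"])
a=imaging.capture("side");b=imaging.capture("top");cv2.imwrite("pics/t13r.png",b[:,:,::-1])
crop(a,255,375,120,330,2.8,"s2.png");crop(b,205,255,195,250,8,"t2.png")
A,B=cv2.imread("pics/s2.png"),cv2.imread("pics/t2.png");H=max(A.shape[0],B.shape[0])
f=lambda x:cv2.copyMakeBorder(x,0,H-x.shape[0],0,0,0)
cv2.imwrite("pics/s13.png",np.hstack([f(A),f(B)]))
circles(b,(365,450,195,250),z=.094)
```

```text
42.8 [0.4022 0.1426 0.2694] [-1.4754  0.2476  0.3048]
408.2 221.0 10.275 [ 0.4023 -0.2775  0.094 ]
431.5 218.8 9.975 [ 0.4078 -0.3557  0.094 ]
382.8 227.5 10.0 [ 0.3827 -0.1912  0.094 ]
402.2 225.5 8.65 [ 0.3877 -0.2566  0.094 ]
438.5 238.5 8.3 [ 0.3412 -0.3749  0.094 ]
395.8 234.8 10.275 [ 0.3574 -0.2333  0.094 ]
```

View pics/s13.png

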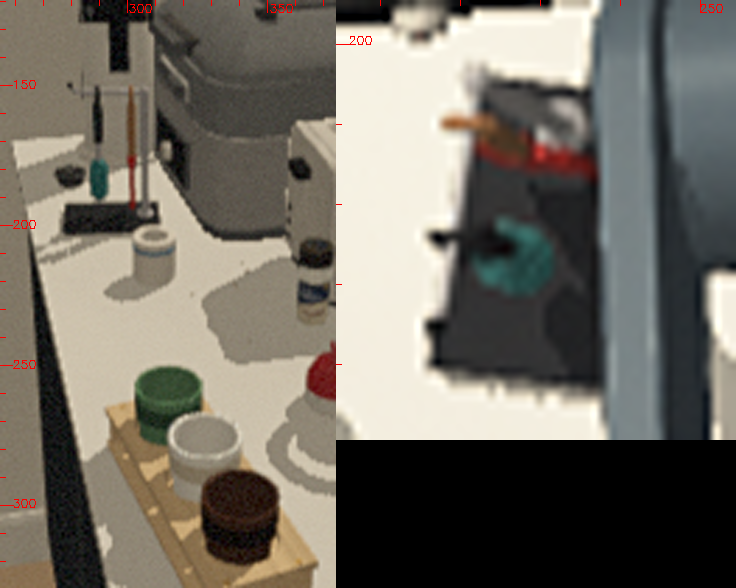

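The brush hangs on the hook (side u≈286) in front of the spatula (u≈298). All three cups are seated upright in the carrier. I'll let it settle, then hand in.

drive_tool:
  deltas: "60 0 0 0 0; 60 0 0 0 0; 60 0 0 0 0; 60 0 0 0 0; 60 0 0 0 0; 60 0 0 0 0; 60 0 0 0 0; 60 0 0 0 0; 60 0 0 0 0; 60 0 0 0 0; 60 0 0 0 0; 60 0 0 0 0"

```text
time_s: 44.1
position: [0.4019, 0.1453, 0.2685]
tcp_rot: [[-0.988, 0.155, 0.0], [0.155, 0.988, -0.0], [-0.0, -0.0, -1.0]]
force: [0.7, -0.2, 0.8]
opening: 0.691
grasp_force: 0.0
```

```bash
python3 -c "
from rig import bot
print(bot.hand_in())"
```

```text
the job is handed in; nothing more can be done
None
```

The job is handed in after about 44 s: all three cups were set in the carrier first, then brushed there in the order milk, tea, coffee (to the bottom twice each), and the brush now hangs on the hook in front of the still-hung spatula; no verdict came back.

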